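Draw the long heat sink out of the half-covered amplifier chassis

TASK

The long aluminium heat sink lies loose inside the amplifier chassis, one end under the cover that is still screwed on, and it is longer than the opening that is left. Tilt it so that its uncovered end comes up, draw it out slantwise through the opening, and finish holding it in the gripper, still, in the air well clear above the chassis (its lowest end at least 6 cm above the chassis top) and touching nothing else. Leave the rack of magnets, the screwdriver and the radio knob as they are.

Things in the scene. Friction and masses are not known exactly. Their poses are not given: they have to be found in the camera images.
- chassis: Fixed grey metal amplifier chassis, a box 300 (its x) x 188 (its y) x 62 mm high, origin at the centre of its underside, z up. Walls 4 mm, floor (a dark green board) 3 mm thick. A steel cover closes its top from x = -150 to -40 mm, towards the robot; the top is open from x = -40 to the end wall's inner face at +146 mm, 180 mm wide. Two 12 mm wide, 20 mm tall capacitors in each open-end corner (x 115 and 132, y +-81)
- cover_edge (a point): Middle of the free edge of the chassis's fixed flat steel cover, at its top face (62 mm above the counter; the cover is 3 mm thick, its underside at 59 mm); axes as the chassis, the opening lies on its +x side
- heat_sink_center (a point): Centre (half-way up) of the loose finned aluminium heat sink, a straight bar 240 (its x) x 26 (its y, smooth parallel sides, the width to grip) x 24 mm high (its z, up), about 0.24 kg, balanced at its centre. It lies flat on the chassis floor, roughly along the chassis's x near its middle line, +x to the open end; its centre is 25 to 52 mm past the cover's edge
- heat_sink_open_end (a point): Centre of the heat sink's end face at its +x end, 120 mm from its centre: the uncovered end
- heat_sink_covered_end (a point): Centre of the heat sink's end face at its -x end, 120 mm from its centre: at the start under the cover
- heat_sink: The same heat sink; origin at the centre of its underside, 12 mm below its centre; x along its length
- rack: Fixed white plastic slotted rack, 106 x 74 mm, 31 mm high, on the counter at the +y side of the chassis; origin at the centre of its underside. Not to be touched
- magnet0_center (a point): Centre of a loose speaker magnet, a disc 50 mm across and 14 mm thick standing on edge in the rack (its top 56 mm above the counter). To be left alone
- magnet1_center (a point): Centre of a second such magnet
- magnet2_center (a point): Centre of a third such magnet
- screwdriver: Loose chrome ratchet screwdriver, 200 mm long, lying on the counter at the -y side of the chassis. To be left alone
- radio_knob: Loose brown plastic radio knob, 34 mm across and 18 mm high, on the counter beyond the screwdriver; origin at the centre of its underside. To be left alone
Mind the look-alikes: they are no part of the job. Leave any blue look-alike of the heat_sink alone.

How it is judged:
By the outcome, as a careful person would: the job done as asked, in the order asked, and still so for the second after the job is handed in, while the arm keeps its last pose, push and grip.
It also fails if it takes over 42 s, if anything falls off the work surface, if the arm or the gripper's body presses on something with over 40 N, if the wrist force passes 120 N, or if a joint passes its speed limit or range.

ROBOT

A 6-joint arm with a two-finger parallel gripper is mounted at the origin on the work surface. World frame = base frame: x ahead of the robot, y to its left, z up, the work surface at z = 0. Lengths are in m, angles in rad, forces in N, time in s.
With the tool pointing down it reaches from about 0.35 to 0.85 m from the base axis. Payload 8.1 kg.
Tool frame: the origin (TCP) lies at the centre of the arm's flange, where the gripper is bolted on; the fingertips stand 186 mm ahead of it and the grasp point (between the pads) lies 167 mm ahead of it; z points along the fingers, y is the direction in which the jaws open and shut (so a half turn about z gives the same grasp; the last joint's range is limited). The gripper opens to 93 mm and grips with 3 to 60 N. Pads are 15 mm wide; open, the fingers measure 128 mm over their backs; the gripper's body (75 mm by 188 mm) begins 65 mm behind the grasp point.
Start: joints at [-1.375, 0.13, 1.488, -0, 1.523, -0.085], TCP at [0.166, -0.577, 0.405] pointing down, gripper open.
Joint ranges: [-2.96, 2.96], [-0.89, 2.26], [0.02, 2.5], [-1.34, 4.48], [0, 2.73], [-2.66, 2.66]. Speed limits (rad/s): [2.39, 2.39, 2.79, 3.14, 3.14, 3.14].

INTERFACE

Orientations are given as a rotation vector (axis times angle).
In Python, from plant import robot, viewer, order gives the robot as it stands.
- The arm moves only by the tool apply_moves, never from a script. Its argument "deltas" is a list of rows, each a list of 3 entries, a list of its own where there are three numbers: the finger opening in mm, from 0 to 93, then the shift along the tool's x, y, z in mm, then the turn about the tool's z in rad. In form: [[grip, [dx, dy, dz], yaw], ...]. A call has 1 to 5 rows; each row shifts and turns the commanded pose from where the row before left it, along the tool's axes as they then stand; what a row does not reach is not made up. A row lasts 1/8 s, in which the tool goes at most 62.5 mm and 10.7 degrees, less where a joint would pass 70% of its speed; a pose out of reach is approached as far as the arm can. A call is refused whole if a number of a shift passes 62.5 or a number of a turn 0.188, either way. A call with a gripper value outside its range is refused whole. The fingers move at their own pace and stop on an object; "grip_force" is the grip in N (left out, the last holds). Time passes only in rows, so rows that do not move let the fingers close. It gives the time, the measured TCP pose, the force and the opening at its end, in the units of the state.
- robot.read_state(): the state, without advancing time (a new reading comes with each control period).
- viewer.read_camera(name): name is "scene" or "side" or "wrist"; returns the picture (480x640x3 uint8, blue, green, red); there is no depth.
- viewer.get_calibration(name): a dict with "fx", "fy", "cx", "cy" (pixels), "R" (3x3) and "t" (3): a world point X has camera coordinates R X + t. Camera axes: x right, y down, z forward; pixel columns grow to the right and rows downward; lengths in m; the calibration is good to about 2 mm. A picture is of the moment at which its call begins: read the wrist's pose just before it. get_calibration takes no time and is no camera call; for the wrist camera it gives the pose at the moment of the call.
- order.close_job(): hands the job in, once; it reports no verdict.
The state is a dict: "t": time; "q": joint angles; "dq": joint speeds; "joint_torque": joint torques, N m; "tool_pos": TCP position; "orientation": TCP orientation; "force": force on the tool from outside, world axes, zero at the start; "wrist_torque": the same for the moment, N m; "opening": finger opening in m.
Only numpy, scipy, OpenCV 4.12 (cv2) and the standard library are available. Lean on these libraries where they do the work, as an engineer would, in place of code of your own. Each camera call takes 0.05 s, during which the arm holds its last target. There are 200 camera calls.

## Working session

There is one attempt and no reset: what is moved stays moved. The work goes in short steps, Python scripts to look and compute and a tool call to move; the robot and the scene stay as the last step left them, time stands still between calls to the robot, and variables do not carry over. Pictures are saved under pics/ and viewed, about 8 in all and at most 12, crops included, and the job is handed in when it is done.

Besides the shell and the picture viewer there is one more tool, called as name(argument=value, ...) on one line, values as JSON. apply_moves: Moves the arm, as the interface text tells. Its arguments: {"type":"object","properties":{"deltas":{"type":"array"},"grip_force":{"type":"number"}},"required":["deltas"]}

```bash
mkdir -p pics; ls; cat > h.py <<'E'
import numpy as np, cv2
from plant import robot, viewer, order
def ray(cal,u,v,z):
    R=np.array(cal["R"]);t=np.array(cal["t"])
    d=R.T@np.array([(u-cal["cx"])/cal["fx"],(v-cal["cy"])/cal["fy"],1]);c=-R.T@t
    return c+d*(z-c[2])/d[2]
def proj(cal,X):
    p=np.array(cal["R"])@np.array(X)+np.array(cal["t"]);return cal["fx"]*p[0]/p[2]+cal["cx"],cal["fy"]*p[1]/p[2]+cal["cy"]
E
python3 - <<'E'
from h import *
s=robot.read_state();print(s)
for n in("scene","side","wrist"):
    c=viewer.get_calibration(n);print(n,c)
    cv2.imwrite(f"pics/{n}0.png",viewer.read_camera(n))
E
```

```text
pics
{'t': 0.0, 'q': array([-1.37542428e+00,  1.31203154e-01,  1.48927154e+00, -1.45141309e-05,
        1.52300714e+00, -8.54092399e-02]), 'dq': array([ 7.83728792e-04,  1.77449013e-03,  2.95367997e-05,  4.52284289e-04,
        1.71953404e-03, -1.11198916e-03]), 'joint_torque': array([ 1.32353678e-03, -5.59843791e+01, -4.91758633e+01,  7.68656004e-02,
        3.52950278e-02, -1.13468282e-04]), 'tool_pos': array([ 0.16623332, -0.57627735,  0.4036663 ]), 'orientation': array([-3.10881668e+00, -4.39340078e-01,  1.85701087e-04]), 'force': array([ 0.17827066, -0.75995015, -0.93704965]), 'wrist_torque': array([ 0.00452864, -0.02859442,  0.04433487]), 'opening': 0.09252650657357507}
scene {'fx': 500.9545084058778, 'fy': 500.9545084058778, 'cx': 322.66310813393557, 'cy': 237.74116596566313, 'R': array([[-0.08553927,  0.99624842, -0.01311956],
       [ 0.74179663,  0.05488988, -0.66837479],
       [-0.6651472 , -0.06690433, -0.74370896]]), 't': array([-0.00993878, -0.34963514,  1.66283007])}
side {'fx': 496.7557325355082, 'fy': 496.7557325355082, 'cx': 309.2015181370415, 'cy': 238.4071685273286, 'R': array([[-0.98724203, -0.15920354,  0.00272096],
       [-0.08345707,  0.5028239 , -0.86035054],
       [ 0.13560269, -0.8496013 , -0.50969555]]), 't': array([0.53525953, 0.07605167, 1.15846811])}
wrist {'fx': 348.49053463259924, 'fy': 348.49053463259924, 'cx': 315.2383294187938, 'cy': 234.8984001972302, 'R': array([[ 0.27707904, -0.9608457 , -0.001656  ],
       [-0.92643323, -0.26761185,  0.26477418],
       [-0.2548503 , -0.0718292 , -0.96430902]]), 't': array([-0.59882511, -0.03038492,  0.39160068])}
```

View pics/scene0.png

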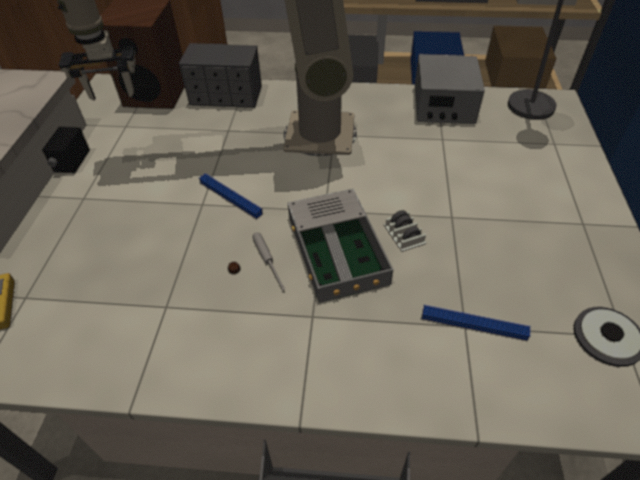

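View pics/side0.png

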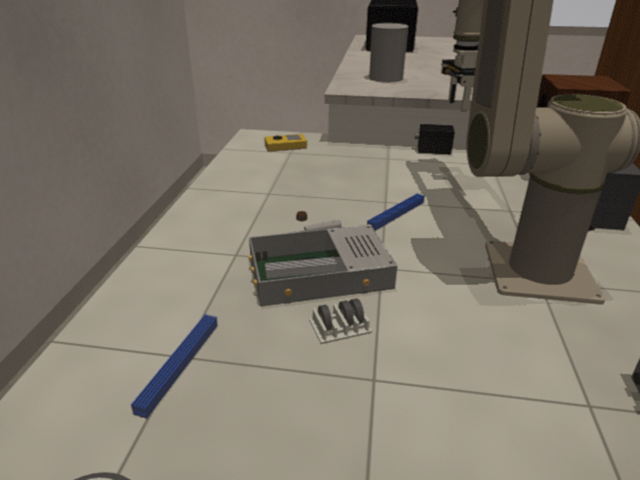

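The scene view shows the silver heat sink inside the chassis, at about (328,225) to (345,280). The blue bars at (230,195) and (475,322) are look-alikes lying on the counter. The heat sink meant is the silver one, since it is in the chassis and partly under the cover. I'll confirm that in one enlarged crop.

```bash
python3 - <<'E'
from h import *
im=cv2.imread("pics/scene0.png")[180:310,275:435]
cv2.imwrite("pics/c1.png",cv2.resize(im,None,fx=4.6,fy=4.6,interpolation=cv2.INTER_CUBIC))
E
```

```text
(no output)
```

View pics/c1.png

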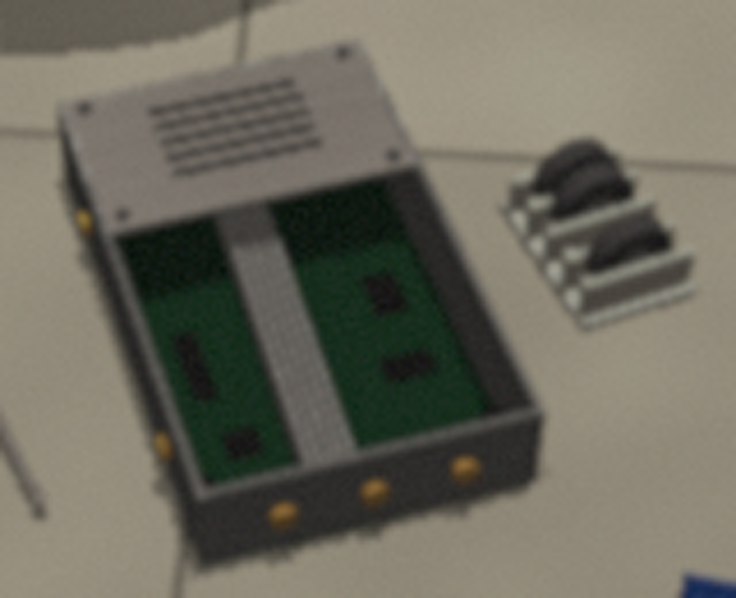

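```bash
python3 - <<'E'
from h import *
c=viewer.get_calibration("scene")
f=lambda p,z:ray(c,275+p[0]/4.6-.4,180+p[1]/4.6-.4,z)
for p in [(58,107),(358,43),(542,412),(203,495),(112,237),(425,165)]: print(p,f(p,.062).round(4))
P=[f(p,.062)[:2] for p in [(58,107),(358,43),(542,412),(203,495)]]
print("centre",np.mean(P,0),"yaw",[np.degrees(np.arctan2(*(d[::-1]))) for d in (P[2]-P[1],P[3]-P[0])])
for p in [(218,215),(302,465),(270,205),(357,447)]: print(p,f(p,.027).round(4))
E
```

```text
(58, 107) [ 0.4041 -0.0505  0.062 ]
(358, 43) [0.3363 0.1223 0.062 ]
(542, 412) [0.6112 0.2303 0.062 ]
(203, 495) [0.6775 0.0598 0.062 ]
(112, 237) [ 0.5049 -0.0067  0.062 ]
(425, 165) [0.4361 0.1651 0.062 ]
centre [0.50726951 0.0904584 ] yaw [np.float64(21.454879688706676), np.float64(21.975258650914864)]
(218, 215) [0.4511 0.0473 0.027 ]
(302, 465) [0.6284 0.1072 0.027 ]
(270, 205) [0.4409 0.0768 0.027 ]
(357, 447) [0.6143 0.1356 0.027 ]
```

The crop confirms it: the silver finned bar runs from crop (245,210), under the cover edge, to (330,455) by the end wall. Its world yaw is about 18.7° and the chassis yaw about 21.7°. The tool's x axis is at 16.1°, so the jaws already lie nearly across the bar. I'll move above its open end.

apply_moves(deltas=[[60,[39.5,-36,0],-0.009],[60,[39.5,-36,0],-0.009],[60,[39.5,-36,0],-0.009],[60,[39.5,-36,0],-0.009],[60,[39.5,-36,0],-0.009]], grip_force=12)

```text
t: 0.78
tool_pos: [0.3025, -0.3447, 0.4045]
orientation: [-3.1, -0.509, -0.0]
force: [0.6, -0.6, 1.2]
opening: 0.0603
```

apply_moves(deltas=[[60,[39.5,-36,0],0],[60,[39.5,-36,0],0],[60,[39.5,-36,0],0],[60,[39.5,-36,0],0],[60,[39.5,-36,0],0]])

```text
t: 1.4
tool_pos: [0.432, -0.1109, 0.4047]
orientation: [3.1, 0.509, 0.0]
force: [0.5, -0.4, -0.1]
opening: 0.0604
```

apply_moves(deltas=[[60,[39.5,-36,0],0],[60,[39.5,-36,0],0],[60,[39.5,-36,0],0],[60,[39.5,-36,0],0],[60,[0,0,0],0]])

```text
t: 2.02
tool_pos: [0.5358, 0.0774, 0.4038]
orientation: [-3.098, -0.516, 0.002]
force: [-0.1, 0.6, -0.4]
opening: 0.0601
```

```bash
python3 - <<'E'
from h import *
s=robot.read_state();print(s['t'],s['q'],s['tool_pos'],s['orientation'],s['opening'])
im=viewer.read_camera("wrist");cv2.imwrite("pics/w1.png",im)
c=viewer.get_calibration("wrist");np.save("w1.npy",c,allow_pickle=True)
print(proj(c,[*s['tool_pos'][:2],.027]))
E
```

```text
2.025 [ 4.84171538e-02 -2.71164279e-02  1.65279414e+00  7.68244539e-04
  1.51715339e+00  1.28925519e+00] [0.5358267  0.07737054 0.40384414] [-3.09805202e+00 -5.15735878e-01  1.79148948e-03] 0.060107752841710375
(np.float64(314.3771887989481), np.float64(211.34364574951059))
```

View pics/w1.png

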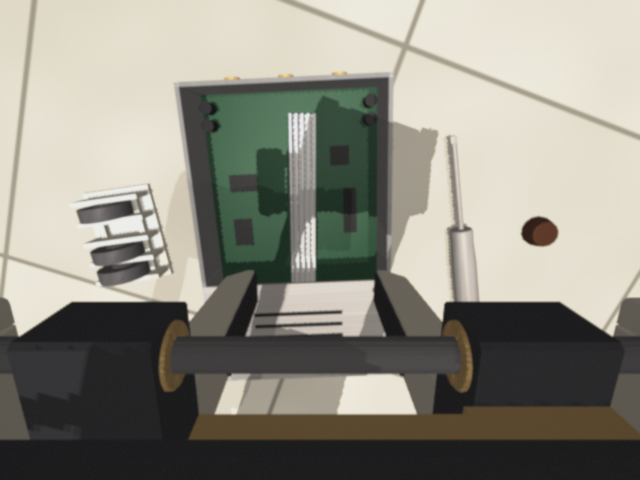

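The wrist view shows the bar's full open end at about (302,113), with sides at u≈289 and 316 running back to the cover edge at v≈282. The opening corners, capacitors, rack and screwdriver are also visible.

```bash
python3 - <<'E'
from h import *
c=np.load("w1.npy",allow_pickle=True).item();im=cv2.imread("pics/w1.png")
hsv=cv2.cvtColor(im,cv2.COLOR_BGR2HSV)
m=((hsv[...,1]<45)&(hsv[...,2]>95)).astype(np.uint8);m[:, :270]=0;m[:,340:]=0;m[:90]=0;m[275:]=0
n,l,st,_=cv2.connectedComponentsWithStats(m);k=1+np.argmax(st[1:,4]);print(st[k])
ys=[];L=[]
for v in range(125,270,10):
    u=np.where(l[v]==k)[0];ys.append(v);L.append((u.min(),u.max()))
print(L)
a=ray(c,np.mean(L[0])+.5,125,.027);b=ray(c,np.mean(L[-1])+.5,ys[-1],.027)
d=(a-b)[:2];d/=np.linalg.norm(d);yaw=np.arctan2(d[1],d[0])
e=ray(c,np.mean(L[0])+.5,st[k][1],.027)
print("bar yaw deg",np.degrees(yaw),"end",e, "width",np.linalg.norm(ray(c,L[2][0],145,.027)-ray(c,L[2][1]+1,145,.027)))
s=robot.read_state()
from scipy.spatial.transform import Rotation as Ro
R=Ro.from_rotvec(s['orientation']).as_matrix();print(R[:,2],"toolx deg",np.degrees(np.arctan2(R[1,0],R[0,0])))
for off in(30,35):
    g=e[:2]-d*off/1e3
    D=np.array([*g,.026])-(s['tool_pos']+.167*R[:,2]);print(off,g,"tool delta mm",(R.T@D*1e3).round(1))
# chassis
P=[ray(c,u,v,.062) for u,v in[(178,85),(391,75),(386,282),(205,287)]];print(np.round(P,4))
ce=(P[2]+P[3])/2
print("end wall mid",(P[0]+P[1])/2, "cover edge",ce)
E
```

```text
[ 287  112   30  163 4322]
[(np.int64(288), np.int64(316)), (np.int64(288), np.int64(316)), (np.int64(288), np.int64(315)), (np.int64(289), np.int64(315)), (np.int64(289), np.int64(315)), (np.int64(289), np.int64(315)), (np.int64(289), np.int64(315)), (np.int64(290), np.int64(315)), (np.int64(290), np.int64(314)), (np.int64(291), np.int64(315)), (np.int64(291), np.int64(316)), (np.int64(291), np.int64(316)), (np.int64(291), np.int64(316)), (np.int64(291), np.int64(316)), (np.int64(291), np.int64(316))]
bar yaw deg 18.919212991398183 end [0.6250421  0.11990879 0.027     ] width 0.027832181331348724
[-1.60801970e-03 -1.83062086e-04 -9.99998690e-01] toolx deg 18.83489695480479
30 [0.5966628  0.11018175] tool delta mm [ 69.8 -12.6 210.8]
35 [0.59193292 0.10856057] tool delta mm [ 64.8 -12.6 210.8]
[[ 0.6094  0.226   0.062 ]
 [ 0.6758  0.0559  0.062 ]
 [ 0.4978 -0.0112  0.062 ]
 [ 0.4341  0.1585  0.062 ]]
end wall mid [0.64262086 0.14096874 0.062     ] cover edge [0.46594979 0.07363408 0.062     ]
```

apply_moves(deltas=[[60,[23,-4.2,30],0],[60,[23,-4.2,30],0],[60,[23,-4.2,30],0],[60,[0,0,30],0],[60,[0,0,30],0]])

```text
t: 2.7
tool_pos: [0.5963, 0.1071, 0.2537]
orientation: [3.1, 0.508, -0.001]
force: [-0.2, -0.2, 1.0]
opening: 0.0601
```

apply_moves(deltas=[[60,[0,0,20],0],[60,[0,0,15],0],[60,[0,0,12],0],[60,[0,0,11],0],[60,[0,0,0],0]])

```text
t: 3.32
tool_pos: [0.5962, 0.1084, 0.196]
orientation: [-3.1, -0.51, 0.002]
force: [0.3, -0.1, 0.1]
opening: 0.0602
```

```bash
python3 - <<'E'
from h import *
s=robot.read_state();print(s['t'],s['tool_pos'],s['force'],s['opening'])
im=viewer.read_camera("wrist");cv2.imwrite("pics/w2.png",im)
E
```

```text
3.325 [0.59616957 0.10841503 0.19598212] [ 0.2582585  -0.13521395  0.09620995] 0.06016818859004396
```

View pics/w2.png

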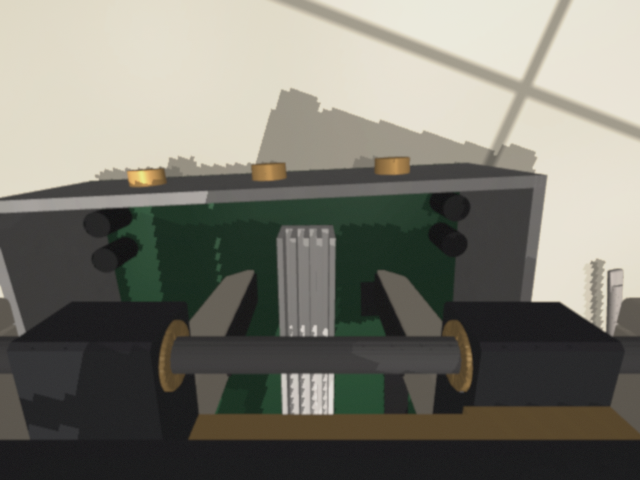

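The bar sits between the fingers: its sides are at u≈279–335, and the fingers are at about 240 and 390. I'll close gently so it can pivot in the pads.

apply_moves(deltas=[[60,[0,-1,2],0],[10,[0,0,0],0],[10,[0,0,0],0],[10,[0,0,0],0],[10,[0,0,0],0]], grip_force=12)

```text
t: 4.0
tool_pos: [0.5962, 0.1095, 0.1949]
orientation: [-3.1, -0.509, -0.0]
force: [-0.1, 0.9, 0.6]
opening: 0.0262
```

apply_moves(deltas=[[10,[0,0,0],0],[10,[0,0,0],0],[10,[0,0,-5],0],[10,[0,0,-7],0],[10,[0,0,-8],0]], grip_force=12)

```text
t: 4.62
tool_pos: [0.5961, 0.1092, 0.2151]
orientation: [3.1, 0.509, -0.0]
force: [-1.2, 1.2, -1.9]
opening: 0.026
```

```bash
python3 - <<'E'
from h import *
s=robot.read_state();print(s['t'],s['tool_pos'],s['force'],s['wrist_torque'],s['opening'])
a=viewer.read_camera("wrist");b=viewer.read_camera("side")[215:315,230:410]
cv2.imwrite("pics/m3.png",np.vstack([cv2.resize(a,(400,300)),cv2.resize(b,(400,222),interpolation=cv2.INTER_CUBIC)]))
E
```

```text
4.625 [0.59610302 0.10922347 0.21513639] [-1.17212377  1.1611738  -1.8509593 ] [ 0.04721887 -0.04815789 -0.01111526] 0.02600396899183938
```

View pics/m3.png

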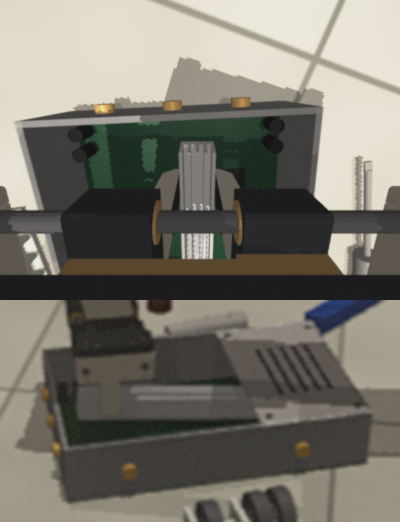

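The bar seems to be pivoting: the force is about 1.9 N and the open end is rising while the covered end stays low. I'll lift it more, to about 15° tilt, and check.

apply_moves(deltas=[[10,[0,0,-7],0],[10,[0,0,-8],0],[10,[0,0,-8],0],[10,[0,0,-7],0],[10,[0,0,0],0]])

```text
t: 5.35
tool_pos: [0.5966, 0.1094, 0.2459]
orientation: [3.1, 0.509, 0.003]
force: [1.1, -0.1, -1.7]
opening: 0.0261
```

```bash
python3 - <<'E'
from h import *
s=robot.read_state();print(s['t'],s['tool_pos'],s['force'],s['wrist_torque'],s['opening'])
b=viewer.read_camera("side")[190:310,230:410]
cv2.imwrite("pics/m4.png",cv2.resize(b,None,fx=4,fy=4,interpolation=cv2.INTER_CUBIC))
E
```

```text
5.35 [0.59661793 0.10940981 0.24585265] [ 1.11473586 -0.10103431 -1.67948589] [ 0.01924789 -0.18491274  0.01370293] 0.02606958384234321
```

View pics/m4.png

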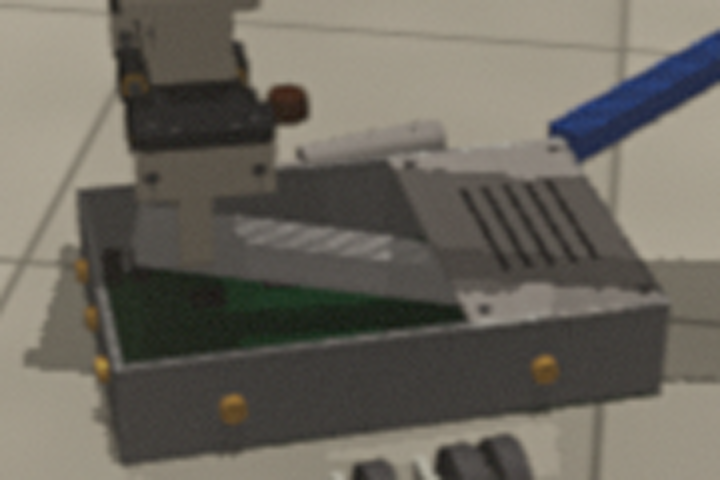

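The side view shows the bar tilted, with its open end up at (140,235) and the rest sloping down under the cover at (455,290). Next I'll draw it out slantwise.

apply_moves(deltas=[[10,[8,0,-6],0],[10,[8,0,-6],0],[10,[8,0,-6],0],[10,[8,0,-6],0],[10,[8,0,-6],0]])

```text
t: 6.02
tool_pos: [0.6347, 0.1224, 0.2752]
orientation: [-3.1, -0.51, -0.0]
force: [-0.4, -0.7, -2.4]
opening: 0.0263
```

apply_moves(deltas=[[10,[4,0,-7],0],[10,[4,0,-8],0],[10,[4,0,-8],0],[10,[4,0,-8],0],[10,[0,0,0],0]])

```text
t: 6.65
tool_pos: [0.6498, 0.1274, 0.3071]
orientation: [3.1, 0.51, 0.004]
force: [1.7, 0.5, -0.3]
opening: 0.0256
```

```bash
python3 - <<'E'
from h import *
s=robot.read_state();print(s['t'],s['tool_pos'],s['force'],s['wrist_torque'],s['opening'])
b=viewer.read_camera("side")[170:310,230:410]
cv2.imwrite("pics/m5.png",cv2.resize(b,None,fx=4,fy=4,interpolation=cv2.INTER_CUBIC))
E
```

```text
6.65 [0.64984598 0.12744405 0.30710064] [ 1.66360409  0.45436089 -0.26805794] [ 0.05716726 -0.20720914 -0.03213745] 0.025604855500886113
```

View pics/m5.png

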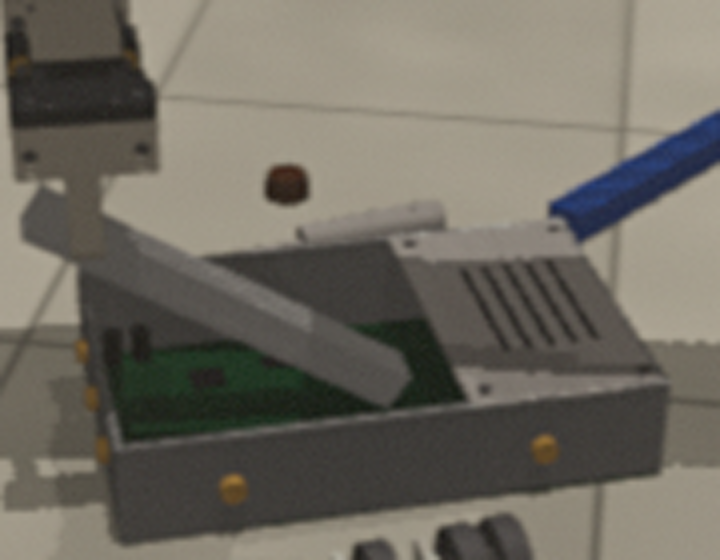

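The covered end is now out past the cover edge, at (400,390), and the bar is slanted about 30°. I'll tighten the grip and lift.

apply_moves(deltas=[[10,[0,0,0],0],[10,[0,0,0],0],[10,[0,0,-8],0],[10,[0,0,-12],0],[10,[0,0,-15],0]], grip_force=50)

```text
t: 7.32
tool_pos: [0.649, 0.1272, 0.3413]
orientation: [-3.1, -0.509, 0.001]
force: [-0.2, -0.1, -2.7]
opening: 0.0255
```

apply_moves(deltas=[[10,[-4,0,-20],0],[10,[-4,0,-20],0],[10,[-4,0,-20],0],[10,[-4,0,-20],0],[10,[-4,0,-20],0]])

```text
t: 7.95
tool_pos: [0.6299, 0.1208, 0.4423]
orientation: [-3.1, -0.509, -0.0]
force: [0.3, 0.5, -2.6]
opening: 0.0255
```

apply_moves(deltas=[[10,[-4,0,-20],0],[10,[-4,0,-20],0],[10,[-4,0,-18],0],[10,[0,0,-12],0],[10,[0,0,-6],0]])

```text
t: 8.57
tool_pos: [0.619, 0.117, 0.5176]
orientation: [3.1, 0.509, 0.001]
force: [-0.1, 0.9, -2.3]
opening: 0.0253
```

apply_moves(deltas=[[10,[0,0,0],0],[10,[0,0,0],0],[10,[0,0,0],0],[10,[0,0,0],0]])

```text
t: 9.07
tool_pos: [0.6189, 0.117, 0.5162]
orientation: [-3.1, -0.51, 0.001]
force: [0.5, -0.2, -2.6]
opening: 0.0257
```

```bash
python3 - <<'E'
from h import *
s=robot.read_state();print(s['t'],s['tool_pos'],s['force'],s['wrist_torque'],s['opening'],abs(s['dq']).max(),s['q'])
b=viewer.read_camera("side");a=viewer.read_camera("scene")
cv2.imwrite("pics/s6.png",b);cv2.imwrite("pics/sc6.png",a)
cv2.imwrite("pics/m6.png",np.hstack([cv2.resize(b[60:320,160:440],(400,371)),cv2.resize(a[100:340,220:480],(400,371))]))
E
```

```text
9.075 [0.61890728 0.11703784 0.51620792] [ 0.52941791 -0.22652056 -2.61128758] [ 0.03630995 -0.18952793  0.03961122] 0.02565955482097411 0.001924459810331034 [1.05508825e-01 1.95803330e-01 1.21487749e+00 4.18694478e-05
 1.73175467e+00 1.35045893e+00]
```

View pics/m6.png

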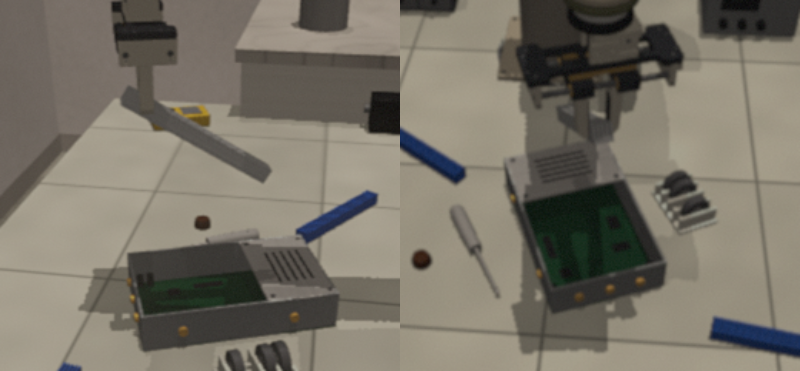

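The bar is held at a slant clear above the chassis, and the rack, magnets, screwdriver and knob look undisturbed. I'll check the height of the low end and that it isn't moving, then hand in.

```bash
python3 - <<'E'
from h import *
c=viewer.get_calibration("side");d=np.array([.946,.324]);s=robot.read_state()
g=s['tool_pos'][:2]
# intersect ray with vertical plane through bar
R=np.array(c["R"]);o=-R.T@np.array(c["t"]);r=R.T@np.array([(347.6-c["cx"])/c["fx"],(186-c["cy"])/c["fy"],1])
n=np.array([-d[1],d[0],0]);k=n@(np.array([*g,0])-o)/(n@r);X=o+k*r
print("low end",X,"above chassis top",X[2]-.062)
b=viewer.read_camera("side");e=cv2.absdiff(b,cv2.imread("pics/s6.png"))[110:200,230:360]
print("bar region diff max/mean",e.max(),e.mean(),"opening",s['opening'])
if X[2]>.15: print(order.close_job())
E
```

```text
low end [0.45003018 0.05916644 0.20959518] above chassis top 0.1475951848869993
bar region diff max/mean 15 1.145014245014245 opening 0.02568008415173293
the job is handed in; nothing more can be done
None
```

The heat sink is out of the chassis and the job is handed in at about 9 s of the 42 s limit.

- **What I did:** I gripped the silver heat sink about 30 mm from its open end with a light 12 N. Lifting let it pivot in the pads, so the open end rose. I then drew it slantwise out from under the cover, tightened to 50 N and lifted it clear.
- **Held and clear:** the last checks showed it at about 30° of tilt. Its low end was about 15 cm above the chassis top, against the 6 cm required. The jaw opening was 25.7 mm and the wrist load about 2.6 N, which is roughly the bar's own weight, so nothing else seems to be touching it.
- **Still:** two side pictures just before handing in differed only by what looks like noise.
- **Other things:** the rack with its magnets, the screwdriver, the knob and both blue look-alikes looked unmoved in the pictures. I judged this by eye and did not measure it.

No check failed or disagreed.

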